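Slide the orange site light on

ROBOT

A 6-joint arm with a two-finger parallel gripper is mounted at the origin on a cart in front of the work surface, level with it; the furniture and walls round the work are solid. World frame = base frame: x ahead of the robot, y to its left, z up, the work surface at z = 0. Lengths are in m, angles in degrees, forces in N, time in s.
With the tool pointing down it reaches from about 0.3 to 0.75 m from the base axis. Payload 8.5 kg.
Tool frame: the origin (TCP) lies between the finger pads; the fingertips stand env.finger_overhang ahead of it and the grasp point (between the pads) lies 2 mm behind it (env.finger_overhang is the distance from the TCP to the fingertips, in m); z points along the fingers, y is the line along which they close (so a half turn about z gives the same grasp; the last joint's range is limited). The gripper opens to 85 mm and grips with 20 to 120 N. Pads are 22 mm wide; open, the fingers measure 114 mm over their backs; the gripper's body (76 mm by 85 mm) begins 54 mm behind the grasp point. The pads swing forward as they close: fully open they stand 13 mm farther back than shut.
Start: joints at [-84.528, 21.807, 74.336, -0, 83.858, -12.336], TCP at [0.168, -0.524, 0.248] pointing down, gripper open.
Joint ranges: [-178.18, 178.18], [-50.72, 133.34], [12.68, 142.11], [-81.47, 261.47], [9.98, 163.14], [-165.26, 165.26]. Speed limits (degrees/s): [136.94, 136.94, 180, 180, 180, 180].

INTERFACE

Orientations are given as a 3x3 rotation matrix whose columns are the frame's x, y, z axes.
In Python, from rig import env gives the robot as it stands. The module is installed in compiled form; this text tells all that it offers.
- The arm moves only by the tool jog_arm, never from a script. Its arguments are lists of equal length, an entry for each row: "hand": the finger opening in m, from 0 to 0.0854; "travel": the shift along the world's x, y, z in m, a list of three; "yaw": the turn about the world's z in rad. A call has exactly 5 rows; each row shifts and turns the commanded pose from where the row before left it; what a row does not reach is not made up. A row lasts 1/8 s, in which the tool goes at most 62.5 mm and 10.7 degrees, less where a joint would pass 70% of its speed; a pose out of reach is approached as far as the arm can. A call is refused whole if a number of a shift passes 0.0625 or a number of a turn 0.188, either way. A call with a gripper value outside its range is refused whole. The fingers move at their own pace and stop on an object; "grip_force" is the grip in N (left out, the last holds). Time passes only in rows, so rows that do not move let the fingers close, or fill a call up. It gives the time, the measured TCP pose, the force, the opening and the grip force at its end, in the units of the state.
- env.observe(): the state, without advancing time (a new reading comes with each control period).
- env.get_image(name): name is "scene" or "side" or "wrist"; returns the picture (400x640x3 uint8, red, green, blue); there is no depth.
- env.calibration(name): a dict with "fx", "fy", "cx", "cy" (pixels), "position" and "rotation" of the camera in the world; the wrist camera has in their place "hand_eye" (4x4, takes a point from camera to tool coordinates, whose origin is the TCP and whose axes are the flange's). Camera axes: x right, y down, z forward; pixel columns grow to the right and rows downward; lengths in m; the calibration is good to about 2 mm. A picture is of the moment at which its call begins: read the wrist's pose just before it. calibration takes no time and is no camera call.
- env.close_job(): hands the job in; it is judged then, once.
The state is a dict: "time_s": time; "q": joint angles; "qvel": joint speeds; "joint_efforts": joint torques, N m; "position": TCP position; "tool_rot": TCP orientation; "ft_force": force on the tool from outside, world axes, zero at the start; "wrist_torque": the same for the moment, N m; "grip_width": finger opening in m; "gripper_force": force on a finger pad.
Only numpy, scipy, OpenCV 4.12 (cv2) and the standard library are available. Lean on these libraries where they do the work, as an engineer would, in place of code of your own. Each camera call takes 0.05 s, during which the arm holds its last target. There are 200 camera calls.

TASK

Switch on the orange site light: reach into the recessed slot on its top and slide the small black switch fully forward, toward the lens, so that the red patch is covered and the green one shows. Let the light lie where it is, and leave the blue light beside it in its place and switched off.

Things in the scene. Friction and masses are not known exactly. Their poses are not given: they have to be found in the camera images.
- orange_lamp: Site light, orange casing, 230x90x76 mm, 2.2 kg, loose, lying flat. Origin: under mid-casing, on the bench; x forward to the lens, z up. Casing top (slot rim) 54 mm up. Slot in it along x: x -58 to +40 mm, 40 mm wide (y -20 to +20), floor 44 mm up. The free well behind the switch (x -58 to -10 when off) takes shut fingertips. Round black head 76 mm high at x +74 to +115 mm
- orange_switch (a joint): Black thumb switch in the orange light's slot, 16 mm long (x), 34 mm wide, top level with the rim. Value in m: 0 off (centre at x -2 mm of the light), 0.030 fully on, at its front stop (centre x +28). Moves to +x against 2.5 N friction, stays where left. Off: red patch shows ahead of it; on: green shows behind it. Starts off, within 5 mm
- blue_lamp: The same light with a blue casing, same size, origin and axes as the orange one; to be left alone
- blue_switch (a joint): The same switch on the blue light: 0 off, 0.030 on (m). Starts off, within 5 mm; to be left off
There are look-alikes about, which are no part of the job. Of the things that look like the orange_lamp, the larger one is meant.

How it is judged:
By the outcome, as a careful person would: the job done as asked, in the order asked, and still so for the second after the job is handed in, with the robot touching nothing.
It also fails if it takes over 29 s, if anything falls off the work surface, if the arm or the gripper's body presses on something with over 40 N, if the wrist force passes 120 N, or if a joint passes its speed limit or range.

## Working session

There is one attempt and no reset: what is moved stays moved. The work goes in short steps, Python scripts to look and compute and a tool call to move; the robot and the scene stay as the last step left them, time stands still between calls to the robot, and variables do not carry over. Pictures are saved under pics/ and viewed, at most 10 in all, crops included, and the job is handed in when it is done.

Besides the shell and the picture viewer there is one more tool, called in YAML: its name, and indented under it one key for each argument. jog_arm: Moves the arm, as the interface text tells. Its arguments: {"type":"object","properties":{"hand":{"type":"array"},"travel":{"type":"array"},"yaw":{"type":"array"},"grip_force":{"type":"number"}},"required":["hand","travel","yaw"]}

```bash
mkdir -p pics; python3 - <<'E'
from rig import env
import cv2
for n in("scene","side"):
    cv2.imwrite(f"pics/{n}0.png",env.get_image(n)[:,:,::-1]); print({k:(v.round(3).tolist() if hasattr(v,'round') and hasattr(v,'tolist') else v) for k,v in env.calibration(n).items()})
s=env.observe();print(s["time_s"],s["position"],s["tool_rot"],env.finger_overhang,s["ft_force"])
E
```

```text
{'fx': 420.02494384948636, 'fy': 420.02494384948636, 'cx': 323.510356891575, 'cy': 194.2485840558103, 'position': [-0.117, 0.862, 0.65], 'rotation': [[-0.752, -0.335, 0.568], [-0.659, 0.369, -0.655], [0.01, -0.867, -0.499]]}
{'fx': 365.09049950024126, 'fy': 365.09049950024126, 'cx': 330.8578249275075, 'cy': 201.62231611917636, 'position': [0.475, -0.633, 0.708], 'rotation': [[0.991, -0.091, 0.102], [-0.137, -0.68, 0.72], [0.003, -0.727, -0.686]]}
0.1 [ 0.16816865 -0.52341195  0.24776561] [[ 9.52102900e-01  3.05777791e-01 -9.94271455e-05]
 [ 3.05777653e-01 -9.52102045e-01  1.31265882e-03]
 [ 3.06717125e-04 -1.28018887e-03 -9.99999134e-01]] 0.017 [ 0.03513924 -0.68378537  0.26975268]
```

View pics/scene0.png

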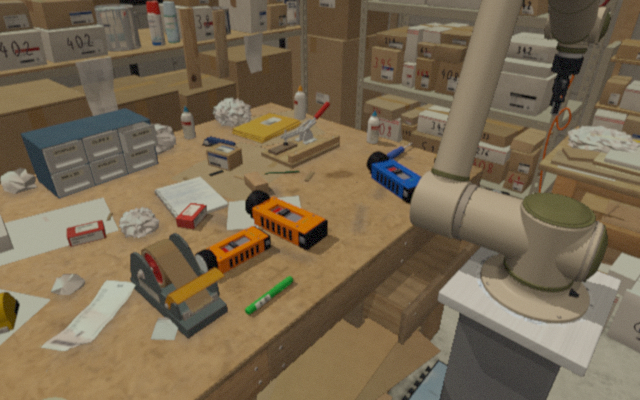

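View pics/side0.png

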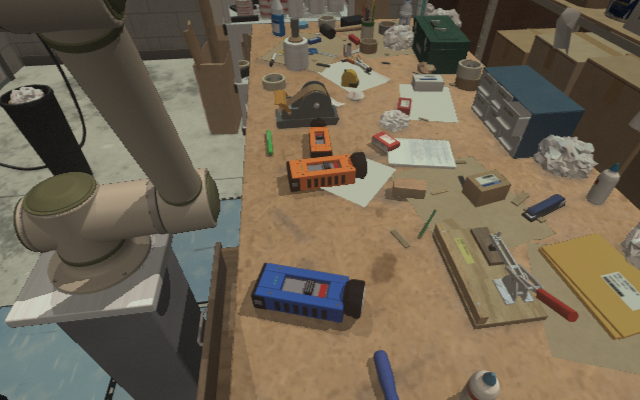

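Candidates for the orange lamp: the larger one at side (325,172) / scene (287,220), and a smaller one at side (320,140) / scene (237,250). The blue lamp is at side (308,292). I choose the larger orange one and check it in a crop.

```bash
python3 - <<'E'
import cv2,numpy as np
a=cv2.imread("pics/side0.png")[120:200,270:385]; b=cv2.imread("pics/scene0.png")[180:280,190:340]
a=cv2.resize(a,None,fx=6,fy=6,interpolation=cv2.INTER_CUBIC)
b=cv2.resize(b,None,fx=5,fy=5,interpolation=cv2.INTER_CUBIC)
cv2.imwrite("pics/c1.png",a);cv2.imwrite("pics/c2.png",b)
E
```

```text
(no output)
```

View pics/c1.png

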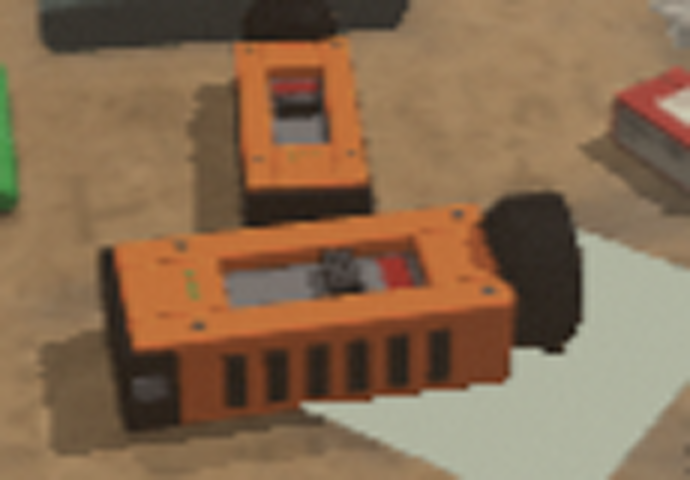

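View pics/c2.png

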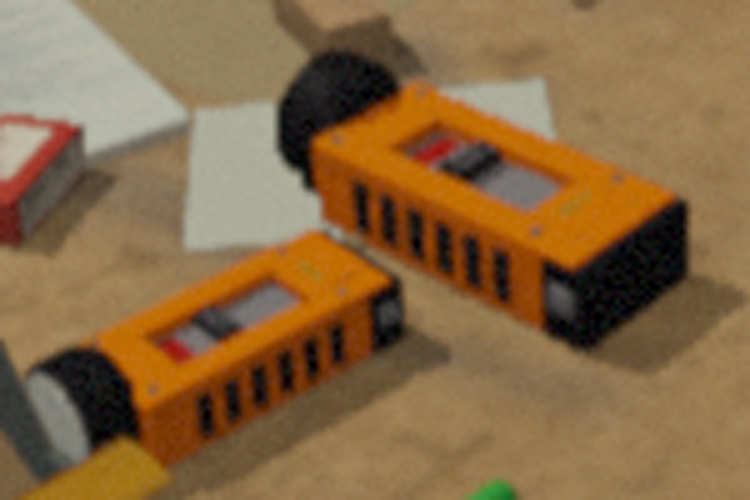

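The crops show the larger orange lamp (side crop, slot corners about (218,262), (418,238), (430,287), (228,310)). Its head points right and red shows ahead of the switch, so it is off. The small lamp behind it is the look-alike.

```bash
cat > h.py <<'E'
import numpy as np, cv2
from rig import env
def toplane(K,R,p,px,z):
    d=np.c_[(np.array(px)-[K["cx"],K["cy"]])/[K["fx"],K["fy"]],np.ones(len(px))]@R.T
    return p+d*((z-p[2])/d[:,2])[:,None]
def fit(P,L): # P=R L + t, 2D
    a,b=P[:,:2]-P[:,:2].mean(0),L-L.mean(0)
    th=np.arctan2((b[:,0]*a[:,1]-b[:,1]*a[:,0]).sum(),(a*b).sum())
    R=np.array([[np.cos(th),-np.sin(th)],[np.sin(th),np.cos(th)]])
    t=P[:,:2].mean(0)-R@L.mean(0)
    return t,np.degrees(th),np.abs(P[:,:2]-(L@R.T+t)).max()
SL=np.array([[-.058,.02],[.04,.02],[.04,-.02],[-.058,-.02]])
E
python3 - <<'E'
from h import *
for n,px in (("side",np.array([(218,262),(418,238),(430,287),(228,310)])/6+[270,120]),("scene",np.array([(540,210),(398,150),(435,122),(572,182)])/5+[190,180])):
    K=env.calibration(n);P=toplane(K,np.array(K["rotation"]),np.array(K["position"]),px,.054)
    print(n,P.round(4).tolist(),fit(P,SL))
print(env.calibration("wrist"))
E
```

```text
side [[0.5223, 0.2242, 0.054], [0.6222, 0.2305, 0.054], [0.6219, 0.1909, 0.054], [0.5237, 0.1862, 0.054]] (array([0.58149706, 0.20838393]), np.float64(2.8712554511308657), np.float64(0.0017593746980029135))
scene [[0.5156, 0.2302, 0.054], [0.6118, 0.2397, 0.054], [0.6182, 0.2067, 0.054], [0.5215, 0.2002, 0.054]] (array([0.57574503, 0.22004935]), np.float64(5.4912385827012775), np.float64(0.005626978693853951))
{'fx': 316.17040455073953, 'fy': 316.17040455073953, 'cx': 321.2953509619734, 'cy': 199.65454003021483, 'hand_eye': array([[-1.46882607e-03, -9.62134009e-01, -2.72572910e-01,
         6.82152035e-02],
       [ 9.99997638e-01, -9.76467825e-04, -1.94197470e-03,
         5.09815139e-04],
       [ 1.60228122e-03, -2.72575119e-01,  9.62133170e-01,
        -1.25689866e-01],
       [ 0.00000000e+00,  0.00000000e+00,  0.00000000e+00,
         1.00000000e+00]])}
```

jog_arm:
  hand: [0,0,0,0,0]
  travel:
    - [0.02,0.045,0]
    - [0.02,0.045,0]
    - [0.02,0.045,0]
    - [0.02,0.045,0]
    - [0.02,0.045,0]
  yaw: [-0.05,-0.05,-0.05,-0.05,-0.05]

```text
time_s: 0.72
position: [0.2685, -0.297, 0.2481]
tool_rot: [[0.998, 0.059, -0.0], [0.059, -0.998, 0.0], [-0.0, -0.0, -1.0]]
ft_force: [0.7, -0.1, 0.1]
grip_width: -0.0001
gripper_force: 0.0
```

jog_arm:
  hand: [0,0,0,0,0]
  travel:
    - [0.02,0.045,0]
    - [0.02,0.045,0]
    - [0.02,0.045,0]
    - [0.02,0.045,0]
    - [0.02,0.045,0]
  yaw: [0,0,0,0,0]

```text
time_s: 1.35
position: [0.3685, -0.072, 0.2483]
tool_rot: [[0.998, 0.061, -0.0], [0.061, -0.998, 0.0], [-0.0, -0.0, -1.0]]
ft_force: [1.0, -0.8, 0.9]
grip_width: 0.0001
gripper_force: 0.0
```

jog_arm:
  hand: [0,0,0,0,0]
  travel:
    - [0.03,0.045,0]
    - [0.03,0.045,0]
    - [0.03,0.045,0]
    - [0.03,0.045,0]
    - [0.03,0.045,0]
  yaw: [0,0,0,0,0]

```text
time_s: 1.98
position: [0.5188, 0.1531, 0.248]
tool_rot: [[0.998, 0.061, -0.001], [0.061, -0.998, -0.0], [-0.001, 0.0, -1.0]]
ft_force: [0.5, -1.0, 0.7]
grip_width: -0.0001
gripper_force: 0.0
```

jog_arm:
  hand: [0,0,0,0,0]
  travel:
    - [0.005,0.02,0]
    - [0.01,0.02,-0.02]
    - [0.01,0.02,-0.03]
    - [0,0,0]
    - [0,0,0]
  yaw: [0,0,0,0,0]

```text
time_s: 2.6
position: [0.5431, 0.2107, 0.1992]
tool_rot: [[0.998, 0.06, 0.001], [0.06, -0.998, -0.0], [0.001, 0.0, -1.0]]
ft_force: [0.3, -0.6, 0.3]
grip_width: 0.0002
gripper_force: 0.0
```

```bash
python3 - <<'E'
from h import *
s=env.observe();im=env.get_image("wrist")[:,:,::-1]
cv2.imwrite("pics/w1.png",im);np.savez("w1.npz",p=s["position"],R=s["tool_rot"]);print(s["position"])
E
```

```text
[0.54312489 0.21069575 0.19924209]
```

View pics/w1.png

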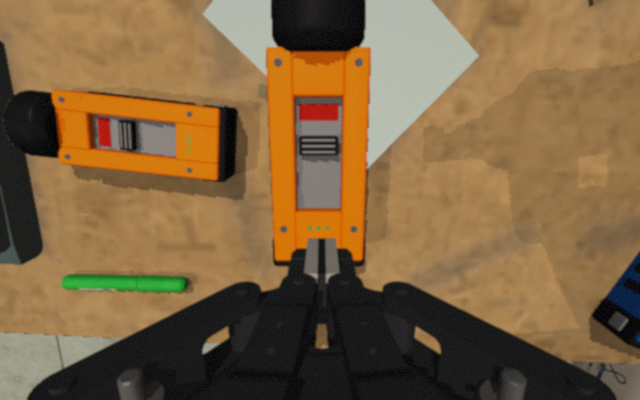

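The wrist view shows the larger lamp with head up. The slot rim corners are about (296,210), (294,97), (342,97) and (341,210), the switch is at (319,145), and red is showing.

```bash
python3 - <<'E'
from h import *
d=np.load("w1.npz");K=env.calibration("wrist");H=K["hand_eye"]
R=d["R"]@H[:3,:3];p=d["p"]+d["R"]@H[:3,3]
P=toplane(K,R,p,np.array([(296,210.5),(294,97),(342.5,97),(341,210.5)],float),.054)
t,th,e=fit(P,SL);print(P.round(4),t,th,e)
S=toplane(K,R,p,np.array([(319,155.),(319,136)]),.054);c,s=np.cos(np.radians(th)),np.sin(np.radians(th))
print("switch lamp xy",(S[:,:2]-t)@np.array([[c,-s],[s,c]]))
for x in(-.034,-.036): print(x,t+x*np.array([c,s]))
E
```

```text
[[0.5233 0.2321 0.054 ]
 [0.6203 0.2373 0.054 ]
 [0.6227 0.1978 0.054 ]
 [0.5257 0.1917 0.054 ]] [0.58197818 0.21527014] 3.3642973904101865 0.00044080844987992585
switch lamp xy [[-0.00769882 -0.00053482]
 [ 0.00830209 -0.0005626 ]]
-0.034 [0.54803677 0.21327487]
-0.036 [0.54604022 0.2131575 ]
```

jog_arm:
  hand: [0,0,0,0,0]
  travel:
    - [0.004,0.0025,-0.03]
    - [0,0,-0.04]
    - [0,0,-0.035]
    - [0,0,-0.016]
    - [0,0,0]
  yaw: [0,0,0,0,0]

```text
time_s: 3.28
position: [0.5474, 0.2135, 0.0777]
tool_rot: [[0.998, 0.06, 0.0], [0.06, -0.998, -0.0], [0.0, 0.0, -1.0]]
ft_force: [0.2, -1.1, 0.1]
grip_width: 0.0003
gripper_force: 0.0
```

```bash
python3 - <<'E'
from h import *
im=np.vstack([cv2.resize(env.get_image(n)[r:r+70,c:c+140,::-1],None,fx=4,fy=4,interpolation=cv2.INTER_CUBIC) for n,r,c in (("side",130,260),("scene",180,220))])
cv2.imwrite("pics/s2.png",im);print(env.observe()["ft_force"],env.observe()["position"])
E
```

```text
[-0.59867729  0.94310546  0.37604624] [0.54797774 0.21382886 0.07891887]
```

View pics/s2.png

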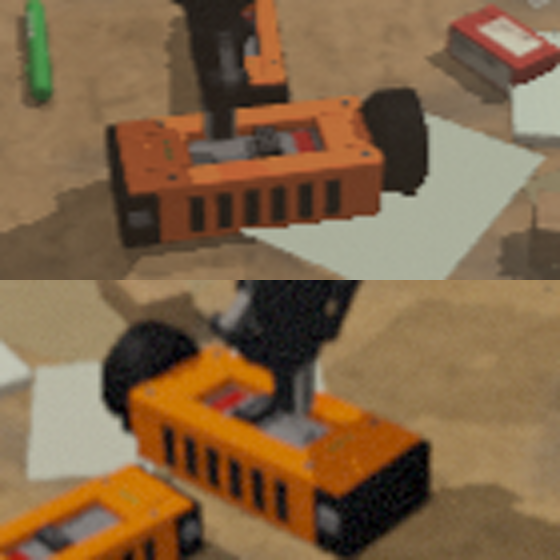

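The fingertips, at about (220,130) in the top crop and (297,385) in the bottom one, stand above the free well behind the switch. I'll lower into it.

jog_arm:
  hand: [0,0,0,0,0]
  travel:
    - [0,0,-0.004]
    - [0,0,-0.004]
    - [0,0,-0.003]
    - [0,0,-0.002]
    - [0,0,0]
  yaw: [0,0,0,0,0]

```text
time_s: 4.0
position: [0.5471, 0.2138, 0.0642]
tool_rot: [[0.998, 0.061, -0.0], [0.061, -0.998, -0.0], [-0.0, 0.0, -1.0]]
ft_force: [-0.3, -1.1, 0.2]
grip_width: -0.0001
gripper_force: 0.0
```

jog_arm:
  hand: [0,0,0,0,0]
  travel:
    - [0.008,0.0005,0]
    - [0.006,0.0004,0]
    - [0.005,0.0003,0]
    - [0.005,0.0003,0]
    - [0.004,0.0002,0]
  yaw: [0,0,0,0,0]

```text
time_s: 4.62
position: [0.5753, 0.2156, 0.0643]
tool_rot: [[0.998, 0.061, -0.001], [0.061, -0.998, -0.0], [-0.001, 0.0, -1.0]]
ft_force: [-1.9, 0.3, 1.6]
grip_width: -0.0001
gripper_force: 1.3
```

jog_arm:
  hand: [0,0,0,0,0]
  travel:
    - [0.003,0.0002,0]
    - [0.003,0.0002,0]
    - [0.003,0.0002,0]
    - [0.002,0.0001,0]
    - [0,0,0]
  yaw: [0,0,0,0,0]

```text
time_s: 5.25
position: [0.5865, 0.2162, 0.0643]
tool_rot: [[0.998, 0.061, 0.001], [0.061, -0.998, 0.0], [0.001, -0.0, -1.0]]
ft_force: [-0.1, -0.9, -0.3]
grip_width: -0.0004
gripper_force: 0.4
```

jog_arm:
  hand: [0,0,0,0,0]
  travel:
    - [0.001,0,0]
    - [0.001,0,0]
    - [0.001,0,0]
    - [0.0005,0,0]
    - [0.0005,0,0]
  yaw: [0,0,0,0,0]

```text
time_s: 5.88
position: [0.5902, 0.2164, 0.0643]
tool_rot: [[0.998, 0.061, -0.0], [0.061, -0.998, 0.0], [-0.0, -0.0, -1.0]]
ft_force: [-2.3, 0.5, 0.0]
grip_width: 0.0003
gripper_force: 1.3
```

jog_arm:
  hand: [0,0,0,0,0]
  travel:
    - [0.0004,0,0]
    - [0.0003,0,0]
    - [0.0003,0,0]
    - [0,0,0]
    - [0,0,0]
  yaw: [0,0,0,0,0]

```text
time_s: 6.5
position: [0.5912, 0.2163, 0.0643]
tool_rot: [[0.998, 0.061, -0.0], [0.061, -0.998, -0.0], [-0.0, 0.0, -1.0]]
ft_force: [-2.5, 1.6, 0.2]
grip_width: -0.0004
gripper_force: 1.1
```

jog_arm:
  hand: [0,0,0,0,0]
  travel:
    - [0.0003,0,0]
    - [0.0003,0,0]
    - [0.0002,0,0]
    - [0.0002,0,0]
    - [0.0002,0,0]
  yaw: [0,0,0,0,0]

```text
time_s: 7.12
position: [0.5919, 0.2163, 0.0642]
tool_rot: [[0.998, 0.061, -0.001], [0.061, -0.998, -0.0], [-0.001, 0.0, -1.0]]
ft_force: [-6.5, 1.4, 0.9]
grip_width: 0.0002
gripper_force: 2.9
```

The force rose to 6.5 N, which is the front stop. I'll back off, lift and look.

jog_arm:
  hand: [0,0,0,0,0]
  travel:
    - [-0.005,-0.0003,0]
    - [-0.01,-0.0006,0]
    - [0,0,0.01]
    - [0,0,0.03]
    - [0,0,0.04]
  yaw: [0,0,0,0,0]

```text
time_s: 7.75
position: [0.5773, 0.2152, 0.1455]
tool_rot: [[0.998, 0.061, -0.0], [0.061, -0.998, -0.0], [-0.0, 0.0, -1.0]]
ft_force: [-0.0, 0.4, 0.6]
grip_width: 0.0003
gripper_force: 0.0
```

jog_arm:
  hand: [0,0,0,0,0]
  travel:
    - [-0.01,0,0.03]
    - [-0.024,-0.005,0.025]
    - [0,0,0]
    - [0,0,0]
    - [0,0,0]
  yaw: [0,0,0,0,0]

```text
time_s: 8.38
position: [0.5437, 0.2103, 0.1982]
tool_rot: [[0.998, 0.061, -0.002], [0.061, -0.998, -0.0], [-0.002, 0.0, -1.0]]
ft_force: [0.0, -0.8, -0.6]
grip_width: 0.0001
gripper_force: 0.0
```

```bash
python3 - <<'E'
from h import *
s=env.observe();im=env.get_image("wrist")[:,:,::-1]
cv2.imwrite("pics/w2.png",cv2.resize(im[70:240,240:400],None,fx=3.5,fy=3.5,interpolation=cv2.INTER_CUBIC));np.savez("w2.npz",p=s["position"],R=s["tool_rot"]);print(s["position"])
E
```

```text
[0.54369536 0.21026551 0.19822005]
```

View pics/w2.png

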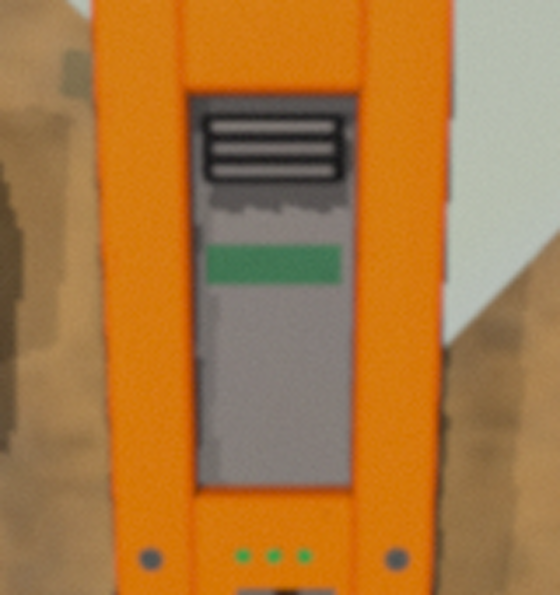

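The slot now shows the switch at the front (crop rows 113–185, about y 112 in the picture), with green behind it and no red. I'll check the numbers, and whether the lamp moved.

```bash
python3 - <<'E'
from h import *
d=np.load("w2.npz");K=env.calibration("wrist");H=K["hand_eye"]
R=d["R"]@H[:3,:3];p=d["p"]+d["R"]@H[:3,3]
f=lambda a:np.array(a,float)/3.5+[240,70]-.36
P=toplane(K,R,p,f([(195,491),(187,93),(359,93),(353,491)]),.054)
t,th,e=fit(P,SL);print(t,th,e)
S=toplane(K,R,p,f([(275,184),(275,113)]),.054);c,s=np.cos(np.radians(th)),np.sin(np.radians(th))
print((S[:,:2]-t)@np.array([[c,-s],[s,c]]))
E
```

```text
[0.58288935 0.21535624] 3.3625683329471707 0.0005885969121011136
[[ 0.01892825 -0.00042437]
 [ 0.03500738 -0.00046049]]
```

```bash
python3 -c "
from rig import env
print(env.close_job())"
```

```text
the job is handed in; nothing more can be done
None
```

The orange site light is switched on: its switch is against the front stop, with green showing and red covered. The lamp stayed in place to within about 1 mm, the blue light was not touched, and the job is handed in.

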